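Fetch the straight coupler from the fittings organiser

ROBOT

A 6-joint arm with a two-finger parallel gripper is mounted at the origin on a cart in front of the work surface, level with it; the furniture and walls round the work are solid. World frame = base frame: x ahead of the robot, y to its left, z up, the work surface at z = 0. Lengths are in m, angles in rad, forces in N, time in s.
With the tool pointing down it reaches from about 0.3 to 0.775 m from the base axis. Payload 14.6 kg.
Tool frame: the origin (TCP) lies midway between the tips of the shut fingers; the grasp point (between the pads) lies 19 mm behind it; z points along the fingers, y is the line along which they close (so a half turn about z gives the same grasp; the last joint's range is limited). The gripper opens to 94 mm and grips with 3 to 60 N. Pads are 16 mm wide; open, the fingers measure 119 mm over their backs; the gripper's body (75 mm by 177 mm) begins 78 mm behind the grasp point.
Start: joints at [1.139, 0.3, 1.521, -0, 1.321, -0.067], TCP at [0.196, 0.514, 0.205] pointing down, gripper open.
Joint ranges: [-3.03, 3.03], [-0.79, 2.21], [0.23, 2.52], [-1.04, 4.18], [0, 3.07], [-2.55, 2.55]. Speed limits (rad/s): [2.22, 2.22, 2.57, 3.14, 3.14, 3.14].

INTERFACE

Orientations are given as a rotation vector (axis times angle).
In Python, from plant import sensors, eyes, robot gives the robot as it stands. The module is installed in compiled form; this text tells all that it offers.
- The arm moves only by the tool arm_command, never from a script. Its argument "plan" is a list of rows, each an object with "delta_rot": the turn, a rotation vector about the tool's x, y, z normalised to -1 to 1, where 1 is 90 degrees, a list of three; "xyz": the shift along the tool's x, y, z normalised to -1 to 1, where 1 is 50 cm, a list of three; "hand": the opening, from -1 (shut) to 1 (fully open), so that 0 is half open. A call has 1 to 12 rows; each row is the pose to reach, as a shift and turn from the pose commanded when the call began, along the tool's axes at that moment; what a row does not reach only later rows make up. A row lasts 1/10 s, in which the tool goes at most 50 mm and 8.59 degrees, less where a joint would pass 70% of its speed; a pose out of reach is approached as far as the arm can. A call with a number of a shift or a turn outside -1 to 1 is refused whole. A call with a gripper value outside its range is refused whole. The fingers move at their own pace and stop on an object; the grip force is fixed at half the most. Time passes only in rows, so rows that repeat a pose let the fingers close. It gives the time, the measured TCP pose, the force, the opening and the grip force at its end, in the units of the state.
- sensors.observe(): the state, without advancing time (a new reading comes with each control period).
- eyes.grab_frame(name): name is "side" or "top"; returns a dict with "pixels" (400x640x3 uint8, blue, green, red), "fx", "fy", "cx", "cy" (pixels), "D" ([k1, k2, p1, p2, k3] as OpenCV has them; the pictures are not rectified), "rvec" (rotation vector, rad) and "tvec" (3), from world to camera coordinates, as OpenCV has them. Camera axes: x right, y down, z forward; pixel columns grow to the right and rows downward; lengths in m; the calibration is good to about 2 mm. A picture is of the moment at which its call begins. There is no depth.
- robot.hand_in(): hands the job in; it is judged then, once.
The state is a dict: "time_s": time; "joints": joint angles; "dq": joint speeds; "effort": joint torques, N m; "tool_pos": TCP position; "tcp_rot": TCP orientation; "force": force on the tool from outside, world axes, zero at the start; "moment": the same for the moment, N m; "width": finger opening in m; "gripper_force": force on a finger pad.
Only numpy, scipy, OpenCV 4.12 (cv2) and the standard library are available. Lean on these libraries where they do the work, as an engineer would, in place of code of your own. Each camera call takes 0.05 s, during which the arm holds its last target. There are 200 camera calls.

TASK

Three closed boxes with clear sliding lids stand in a row, each with one brass pipe fitting inside. Open only the box with the straight coupler (not the elbow or the tee) by sliding its lid all the way to the back, then take the coupler out and put it in the empty metal tray. Keep the other two lids shut.

Things in the scene. Friction and masses are not known exactly. Their poses are not given: they have to be found in the camera images.
- coupler_center (a point): centre (half-way up) of the straight brass coupler in one of three boxes: 27 mm across, 64 mm long (its y axis, roughly front to back of the box), 24 mm high, 0.07 kg. z up. Boxes are fixed, 96 mm front to back, 106 mm wide (opening 94 mm between the lid rails), walls 3 mm, inner floor 9 mm and rail tops 49 mm above the worktop, 108 mm apart.
- coupler_grip (a point): centre of the upright grey fin by which the coupler's lid is slid: 20 mm wide (y), 10 mm front to back (x), standing 24 mm up from the lid near its front edge, base 46 mm and top 70 mm above the worktop. x points to the back of the box, away from the robot: the way the lid slides open; y left along the row, z up.
- coupler_lid (a joint): flat clear sliding lid of the box with the straight coupler: 0 m shut, grows as it slides to the back of the box, 0.08 m (end stop) fully open. All three lids are alike and stay where they are left; about 2 N on the grip slides one.
- elbow_lid (a joint): flat clear sliding lid of the box with the elbow (bent fitting, 44 x 44 mm): 0 m shut, grows as it slides to the back of the box, 0.08 m (end stop) fully open. All three lids are alike and stay where they are left; about 2 N on the grip slides one.
- tee_lid (a joint): flat clear sliding lid of the box with the tee (T-shaped fitting, 44 x 64 mm): 0 m shut, grows as it slides to the back of the box, 0.08 m (end stop) fully open. All three lids are alike and stay where they are left; about 2 N on the grip slides one.
- tray_in (a point): centre of the inner floor of an open steel tray, fixed on the worktop right of the boxes: outside 110 mm (its x) by 90 mm (its y) by 22 mm high, walls and floor 4 mm, floor flat, z up.
There are look-alikes about, which are no part of the job. What is shaped like the part that bears tray_in but blue is not meant.

How it is judged:
By the outcome, as a careful person would: the job done as asked, in the order asked, and still so for the second after the job is handed in, with the robot touching nothing.
It also fails if it takes over 48 s, if anything falls off the work surface, if the arm or the gripper's body presses on something with over 40 N, if the wrist force passes 120 N, or if a joint passes its speed limit or range.

## Working session

There is one attempt and no reset: what is moved stays moved. The work goes in short steps, Python scripts to look and compute and a tool call to move; the robot and the scene stay as the last step left them, time stands still between calls to the robot, and variables do not carry over. Pictures are saved under pics/ and viewed, at most 10 in all, crops included, and the job is handed in when it is done.

Besides the shell and the picture viewer there is one more tool, called by a JSON object that holds its "name" and its "arguments", one argument or row to a line. arm_command: Moves the arm, as the interface text tells. Scaled input: -1 to 1 covers 50 cm each way for a shift and 90 degrees each way for a turn. Its arguments: {"type":"object","properties":{"plan":{"type":"array"}},"required":["plan"]}

```bash
mkdir -p pics; cat > h.py <<'E'
import numpy as np, cv2
from plant import sensors, eyes, robot
def ray(f,uv):
    K=np.array([[f['fx'],0,f['cx']],[0,f['fy'],f['cy']],[0,0,1.]])
    p=cv2.undistortPoints(np.array(uv,float).reshape(-1,1,2),K,np.array(f['D'],float)).reshape(-1,2)
    R=cv2.Rodrigues(np.array(f['rvec'],float))[0];t=np.array(f['tvec'],float).ravel()
    d=np.c_[p,np.ones(len(p))]@R
    return -R.T@t,d
def onz(f,uv,z):
    o,d=ray(f,uv); return o+d*((z-o[2])/d[:,2])[:,None]
E
python3 - <<'E'
from h import *
import pickle
for n in('top','side'):
    f=eyes.grab_frame(n); pickle.dump(f,open(n+'0.pkl','wb')); cv2.imwrite(f'pics/{n}0.png',f['pixels'])
    print(n,ray(f,[[320,200]]))
s=sensors.observe(); print(s)
E
```

```text
top (array([ 0.37387923, -0.0450266 ,  1.04048294]), array([[ 0.08963727,  0.01878434, -0.99594446]]))
side (array([ 0.14778403, -0.86837148,  0.4427819 ]), array([[ 0.36794634,  0.85063142, -0.37594364]]))
{'time_s': 0.1, 'joints': array([ 1.13940223e+00,  3.00425857e-01,  1.52150682e+00, -2.62045555e-06,
        1.32073318e+00, -6.65830775e-02]), 'dq': array([-6.25483919e-04, -1.85617780e-05, -1.36815744e-03,  1.06905304e-03,
       -8.30852601e-04, -2.05683449e-03]), 'effort': array([ 2.20018235e-03, -5.32640290e+01, -3.53287268e+01,  7.10348622e-02,
        2.34081689e-02, -7.52117899e-05]), 'tool_pos': array([0.19611904, 0.5135885 , 0.20494257]), 'tcp_rot': array([-5.69822785e-01, -3.08921634e+00,  1.63465600e-03]), 'force': array([-0.36311626,  0.72707059,  0.0625951 ]), 'moment': array([0.00996738, 0.00643123, 0.01278938]), 'gripper_force': 0.0, 'width': 0.09410515050979089}
```

View pics/top0.png

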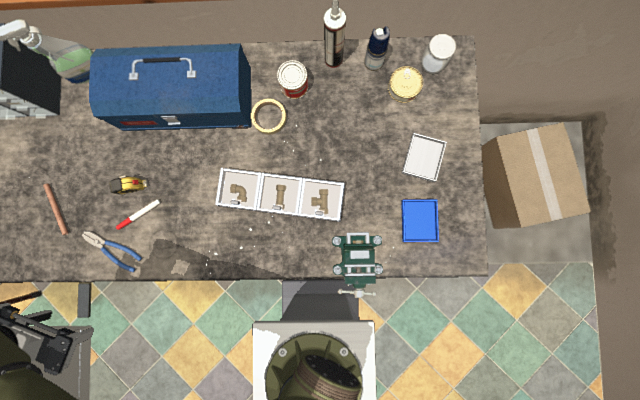

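View pics/side0.png

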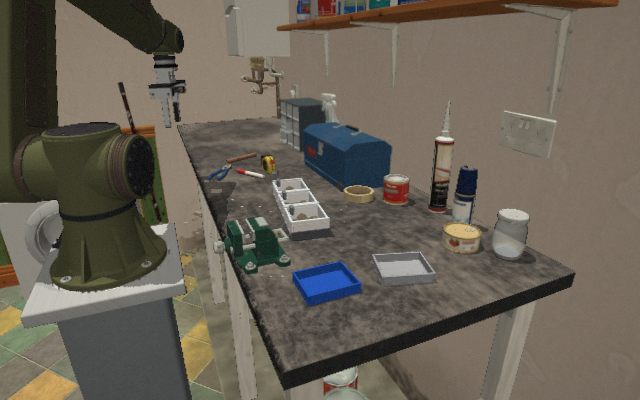

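The top view shows the box row with the elbow at (238,190), the straight coupler in the middle at (280,197) and the tee at (320,203). The steel tray is at (425,157). The blue tray at (420,220) is the look-alike. I'll zoom in next.

```bash
python3 - <<'E'
from h import *
import pickle
f=pickle.load(open('top0.pkl','rb'));g=pickle.load(open('side0.pkl','rb'))
a=cv2.resize(f['pixels'][160:225,210:350],None,fx=5.7,fy=5.7,interpolation=cv2.INTER_CUBIC)
b=cv2.resize(g['pixels'][170:240,250:350],None,fx=3,fy=3,interpolation=cv2.INTER_CUBIC)
c=np.zeros((a.shape[0]+b.shape[0],a.shape[1],3),np.uint8);c[:a.shape[0]]=a;c[a.shape[0]:,:b.shape[1]]=b
cv2.imwrite('pics/crop1.png',c); print(c.shape,a.shape)
hsv=cv2.cvtColor(f['pixels'],cv2.COLOR_BGR2HSV)
# brass
m=((hsv[...,0]>8)&(hsv[...,0]<30)&(hsv[...,1]>60)).astype(np.uint8);m2=np.zeros_like(m);m2[165:225,215:347]=m[165:225,215:347]
n,_,st,ce=cv2.connectedComponentsWithStats(m2)
for i in range(1,n):
    if st[i,4]>30: print('brass',st[i],ce[i],onz(f,[ce[i]],0.027))
# tray / box bright
w=((hsv[...,1]<40)&(hsv[...,2]>150)).astype(np.uint8)
for (r0,r1,c0,c1,z) in((125,190,395,455,0.022),(160,228,208,352,0.049)):
    q=np.zeros_like(w);q[r0:r1,c0:c1]=w[r0:r1,c0:c1]
    cs=max(cv2.findContours(q,cv2.RETR_EXTERNAL,cv2.CHAIN_APPROX_NONE)[0],key=cv2.contourArea)
    P=onz(f,cs.reshape(-1,2),z)[:,:2].astype(np.float32); print(cv2.minAreaRect(P),cv2.boxPoints(cv2.minAreaRect(P)))
E
```

```text
(580, 798, 3) (370, 798, 3)
brass [231 184  15  17 148] [238.81756757 191.35135135] [[0.49265694 0.18817277 0.027     ]]
brass [276 185  10  24 134] [280.08955224 194.13432836] [[0.48283737 0.07872415 0.027     ]]
brass [312 189  16  25 209] [321.26794258 200.51196172] [[ 0.46367968 -0.02920042  0.027     ]]
((0.575837254524231, -0.3023951053619385), (0.09402668476104736, 0.1116197407245636), 72.35694885253906) [[ 0.5084034  -0.33028188]
 [ 0.6147729  -0.3641123 ]
 [ 0.6432711  -0.27450833]
 [ 0.5369016  -0.24067792]]
((0.4819104075431824, 0.07995328307151794), (0.3247745633125305, 0.10062109678983688), 81.45343017578125) [[ 0.40802562 -0.07315394]
 [ 0.5075294  -0.08810756]
 [ 0.5557952   0.23306051]
 [ 0.45629144  0.24801412]]
```

View pics/crop1.png

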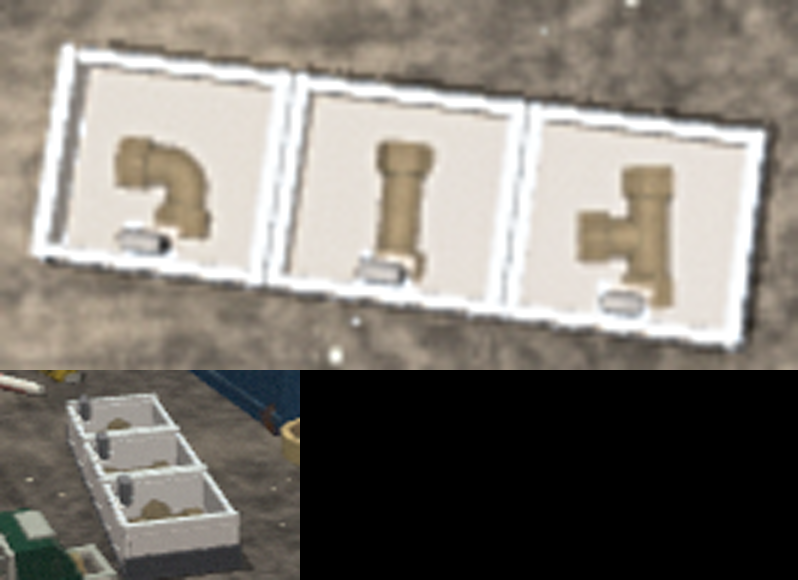

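```bash
python3 - <<'E'
from h import *
import pickle
f=pickle.load(open('top0.pkl','rb'));g=pickle.load(open('side0.pkl','rb'))
t=lambda c:[[210+(x+.5)/5.7-.5,160+(y+.5)/5.7-.5] for x,y in c]
B=np.array([0.989,-0.149]);C=np.array([-B[1],B[0]]);o=np.array([.4819,.08])
box=lambda P:np.c_[(P[:,:2]-o)@B,(P[:,:2]-o)@C]
P=onz(f,t([(143,240),(381,271),(622,302)]),.067);print('fins top',P[:,:2],box(P))
# side fin blobs, triangulated
s=[[250+(x+.5)/3-.5,170+(y-370+.5)/3-.5] for x,y in((103,445),(125,491))]
o1,d1=ray(f,t([(381,271),(622,302)]));o2,d2=ray(g,s)
for a,b in zip(d1,d2):
    k=np.linalg.lstsq(np.c_[a,-b],o2-o1,rcond=None)[0];p,q=o1+k[0]*a,o2+k[1]*b;print('tri',(p+q)/2,np.linalg.norm(p-q))
P=onz(f,t([(405,140),(397,278)]),.027);print('coupler ends',P,box(P))
d=P[0]-P[1];print('axis yaw',np.degrees(np.arctan2(d[1],d[0])),P.mean(0),np.linalg.norm(d))
R=cv2.Rodrigues(sensors.observe()['tcp_rot'])[0];print(R)
# offsets in tool axes to target tcp
print('norm shift to pre-push', R.T@(np.array([0.40,0.086,.1])-sensors.observe()['tool_pos'])/.5)
E
```

```text
fins top [[ 0.46183867  0.18956948]
 [ 0.44582089  0.08343635]
 [ 0.42994908 -0.02281312]] [[-0.03616651  0.10537508]
 [-0.03619426 -0.00197724]
 [-0.03606031 -0.10942287]]
tri [0.44831203 0.08437218 0.05609697] 0.0035157924224986942
tri [ 0.43218303 -0.02302288  0.05500724] 0.0032305544138950953
coupler ends [[0.50926814 0.07699454 0.027     ]
 [0.44539665 0.08135588 0.027     ]] [[ 0.0275149   0.00110545]
 [-0.03630384 -0.00409803]]
axis yaw -3.906270603654373 [0.47733239 0.07917521 0.027     ] 0.06402021834007336
[[-9.34191418e-01  3.56771909e-01 -4.46443472e-04]
 [ 3.56772182e-01  9.34190911e-01 -9.75948936e-04]
 [ 6.88722687e-05 -1.07100173e-03 -9.99999424e-01]]
norm shift to pre-push [-0.68604551 -0.65319579  0.21053758]
```

{"name": "arm_command", "arguments": {
  "plan": [
    {"xyz": [-0.698, -0.642, 0.11], "delta_rot": [0, 0, -0.138], "hand": -1},
    {"xyz": [-0.698, -0.642, 0.11], "delta_rot": [0, 0, -0.138], "hand": -1},
    {"xyz": [-0.698, -0.642, 0.11], "delta_rot": [0, 0, -0.138], "hand": -1},
    {"xyz": [-0.698, -0.642, 0.11], "delta_rot": [0, 0, -0.138], "hand": -1},
    {"xyz": [-0.698, -0.642, 0.11], "delta_rot": [0, 0, -0.138], "hand": -1},
    {"xyz": [-0.698, -0.642, 0.11], "delta_rot": [0, 0, -0.138], "hand": -1},
    {"xyz": [-0.698, -0.642, 0.11], "delta_rot": [0, 0, -0.138], "hand": -1},
    {"xyz": [-0.698, -0.642, 0.11], "delta_rot": [0, 0, -0.138], "hand": -1},
    {"xyz": [-0.698, -0.642, 0.11], "delta_rot": [0, 0, -0.138], "hand": -1},
    {"xyz": [-0.698, -0.642, 0.11], "delta_rot": [0, 0, -0.138], "hand": -1},
    {"xyz": [-0.698, -0.642, 0.11], "delta_rot": [0, 0, -0.138], "hand": -1},
    {"xyz": [-0.698, -0.642, 0.11], "delta_rot": [0, 0, -0.138], "hand": -1}
  ]
}}

```text
time_s: 1.3
tool_pos: [0.4075, 0.0893, 0.1502]
tcp_rot: [-0.235, -3.132, 0.0]
force: [0.5, 0.5, -0.1]
width: 0.0019
gripper_force: 0.0
```

{"name": "arm_command", "arguments": {
  "plan": [
    {"xyz": [0, 0, 0.1], "delta_rot": [0, 0, 0], "hand": -1},
    {"xyz": [0, 0, 0.188], "delta_rot": [0, 0, 0], "hand": -1},
    {"xyz": [0, 0, 0.188], "delta_rot": [0, 0, 0], "hand": -1},
    {"xyz": [-0.02, 0, 0.188], "delta_rot": [0, 0, 0], "hand": -1},
    {"xyz": [-0.04, 0, 0.188], "delta_rot": [0, 0, 0], "hand": -1},
    {"xyz": [-0.055, 0, 0.188], "delta_rot": [0, 0, 0], "hand": -1},
    {"xyz": [-0.07, 0, 0.188], "delta_rot": [0, 0, 0], "hand": -1},
    {"xyz": [-0.085, 0, 0.188], "delta_rot": [0, 0, 0], "hand": -1},
    {"xyz": [-0.1, 0, 0.188], "delta_rot": [0, 0, 0], "hand": -1},
    {"xyz": [-0.115, 0, 0.188], "delta_rot": [0, 0, 0], "hand": -1},
    {"xyz": [-0.13, 0, 0.188], "delta_rot": [0, 0, 0], "hand": -1},
    {"xyz": [-0.13, 0, 0.188], "delta_rot": [0, 0, 0], "hand": -1}
  ]
}}

```text
time_s: 2.5
tool_pos: [0.4728, 0.0796, 0.0564]
tcp_rot: [0.233, 3.133, -0.0]
force: [-1.4, 0.2, -0.6]
width: 0.0004
gripper_force: 0.0
```

{"name": "arm_command", "arguments": {
  "plan": [
    {"xyz": [-0.015, 0, 0], "delta_rot": [0, 0, 0], "hand": -1},
    {"xyz": [-0.03, 0, 0], "delta_rot": [0, 0, 0], "hand": -1},
    {"xyz": [-0.045, 0, 0], "delta_rot": [0, 0, 0], "hand": -1},
    {"xyz": [-0.058, 0, 0], "delta_rot": [0, 0, 0], "hand": -1},
    {"xyz": [-0.066, 0, 0], "delta_rot": [0, 0, 0], "hand": -1},
    {"xyz": [-0.072, 0, 0], "delta_rot": [0, 0, 0], "hand": -1},
    {"xyz": [-0.076, 0, 0], "delta_rot": [0, 0, 0], "hand": -1},
    {"xyz": [-0.076, 0, 0], "delta_rot": [0, 0, 0], "hand": -1}
  ]
}}

```text
time_s: 3.3
tool_pos: [0.5098, 0.0742, 0.0565]
tcp_rot: [0.232, 3.133, 0.0]
force: [-0.2, -0.1, 0.1]
width: 0.0004
gripper_force: 0.0
```

{"name": "arm_command", "arguments": {
  "plan": [
    {"xyz": [-0.004, 0, 0], "delta_rot": [0, 0, 0], "hand": -1},
    {"xyz": [-0.008, 0, 0], "delta_rot": [0, 0, 0], "hand": -1},
    {"xyz": [-0.01, 0, 0], "delta_rot": [0, 0, 0], "hand": -1},
    {"xyz": [-0.01, 0, 0], "delta_rot": [0, 0, 0], "hand": -1}
  ]
}}

```text
time_s: 3.7
tool_pos: [0.5125, 0.0738, 0.0564]
tcp_rot: [-0.232, -3.128, 0.0]
force: [-17.4, 2.9, 13.2]
width: 0.001
gripper_force: 9.1
```

{"name": "arm_command", "arguments": {
  "plan": [
    {"xyz": [0.02, 0, 0], "delta_rot": [0, 0, 0], "hand": -1},
    {"xyz": [0.03, 0, -0.05], "delta_rot": [0, 0, 0], "hand": -1},
    {"xyz": [0.05, 0, -0.15], "delta_rot": [0, 0, 0], "hand": -1},
    {"xyz": [0.07, 0, -0.25], "delta_rot": [0, 0, 0], "hand": -1},
    {"xyz": [0.07, 0.4, -0.25], "delta_rot": [0, 0, 0], "hand": 0},
    {"xyz": [0.07, 0.4, -0.25], "delta_rot": [0, 0, 0], "hand": 0},
    {"xyz": [0.07, 0.4, -0.25], "delta_rot": [0, 0, 0], "hand": 0},
    {"xyz": [0.07, 0.4, -0.25], "delta_rot": [0, 0, 0], "hand": 0},
    {"xyz": [0.07, 0.4, -0.25], "delta_rot": [0, 0, 0], "hand": 0},
    {"xyz": [0.07, 0.4, -0.25], "delta_rot": [0, 0, 0], "hand": 0},
    {"xyz": [0.07, 0.4, -0.25], "delta_rot": [0, 0, 0], "hand": 0}
  ]
}}

```text
time_s: 4.8
tool_pos: [0.5094, 0.2755, 0.1814]
tcp_rot: [0.233, 3.133, -0.0]
force: [0.2, -0.0, 0.1]
width: 0.0469
gripper_force: 0.0
```

```bash
python3 - <<'E'
from h import *
import pickle
f=eyes.grab_frame('top');pickle.dump(f,open('top1.pkl','wb'))
cv2.imwrite('pics/crop2.png',cv2.resize(f['pixels'][160:225,210:350],None,fx=5.7,fy=5.7,interpolation=cv2.INTER_CUBIC))
s=sensors.observe();print(s['time_s'],s['tool_pos'],s['width']);print(cv2.Rodrigues(s['tcp_rot'])[0].round(4))
E
```

```text
4.85 [0.50952612 0.27530921 0.18161196] 0.04707982693069084
[[-9.889e-01  1.487e-01  3.000e-04]
 [ 1.487e-01  9.889e-01 -1.000e-04]
 [-3.000e-04 -1.000e-04 -1.000e+00]]
```

View pics/crop2.png

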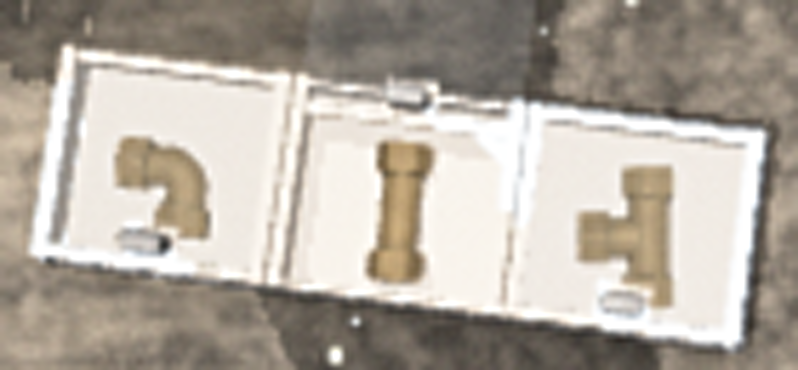

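The middle lid is fully back, with its fin at crop (408,96), and the other two fins haven't moved. The coupler is exposed from (405,142) to (396,283).

```bash
python3 - <<'E'
from h import *
import pickle
f=pickle.load(open('top1.pkl','rb'))
t=lambda c:[[210+(x+.5)/5.7-.5,160+(y+.5)/5.7-.5] for x,y in c]
hsv=cv2.cvtColor(f['pixels'],cv2.COLOR_BGR2HSV)
m=((hsv[...,0]>8)&(hsv[...,0]<30)&(hsv[...,1]>75)).astype(np.uint8);q=np.zeros_like(m);q[181:212,270:290]=m[181:212,270:290]
ys,xs=np.nonzero(q);P=onz(f,np.c_[xs,ys],.026)[:,:2].astype(np.float32)
print(P.mean(0),cv2.minAreaRect(P))
E_=onz(f,t([(405,142),(396,283)]),.024);d=E_[0]-E_[1];print(E_.mean(0),np.degrees(np.arctan2(d[1],d[0])),np.linalg.norm(d))
F=onz(f,t([(408,92)]),.070);print('fin',F,np.hypot(*(F[0,:2]-[.4458,.0834])))
s=sensors.observe();R=cv2.Rodrigues(s['tcp_rot'])[0]
print(R.T@(np.array([.4765,.079,.1])-s['tool_pos'])/.5)
E
```

```text
[0.47659156 0.07997017] ((0.476652592420578, 0.0802396684885025), (0.023466868326067924, 0.061917830258607864), 83.6454849243164)
[0.47602075 0.07979098 0.024     ] -4.240444337408949 0.06560630119783689
fin [[0.52495699 0.07025877 0.07      ]] 0.08024039254491122
[ 0.00698444 -0.39806599  0.16324475]
```

{"name": "arm_command", "arguments": {
  "plan": [
    {"xyz": [0.007, -0.3965, 0.0], "delta_rot": [0, 0, -0.047], "hand": 0},
    {"xyz": [0.007, -0.3965, 0.0], "delta_rot": [0, 0, -0.047], "hand": 0},
    {"xyz": [0.007, -0.3965, 0.0], "delta_rot": [0, 0, -0.047], "hand": 0},
    {"xyz": [0.007, -0.3965, 0.0], "delta_rot": [0, 0, -0.047], "hand": 0},
    {"xyz": [0.007, -0.3965, 0.1], "delta_rot": [0, 0, -0.047], "hand": 0},
    {"xyz": [0.007, -0.3965, 0.18], "delta_rot": [0, 0, -0.047], "hand": 0},
    {"xyz": [0.007, -0.3965, 0.18], "delta_rot": [0, 0, -0.047], "hand": 0},
    {"xyz": [0.007, -0.3965, 0.18], "delta_rot": [0, 0, -0.047], "hand": 0}
  ]
}}

```text
time_s: 5.65
tool_pos: [0.477, 0.0804, 0.0926]
tcp_rot: [0.118, 3.139, -0.0]
force: [0.1, -0.4, 0.7]
width: 0.0469
gripper_force: 0.0
```

{"name": "arm_command", "arguments": {
  "plan": [
    {"xyz": [0, 0, 0.05], "delta_rot": [0, 0, 0], "hand": 0},
    {"xyz": [0, 0, 0.1], "delta_rot": [0, 0, 0], "hand": 0},
    {"xyz": [0, 0, 0.14], "delta_rot": [0, 0, 0], "hand": 0},
    {"xyz": [0, 0, 0.159], "delta_rot": [0, 0, 0], "hand": 0},
    {"xyz": [0, 0, 0.159], "delta_rot": [0, 0, 0], "hand": 0},
    {"xyz": [0, 0, 0.159], "delta_rot": [0, 0, 0], "hand": -1},
    {"xyz": [0, 0, 0.159], "delta_rot": [0, 0, 0], "hand": -1},
    {"xyz": [0, 0, 0.159], "delta_rot": [0, 0, 0], "hand": -1},
    {"xyz": [0, 0, 0.159], "delta_rot": [0, 0, 0], "hand": -1},
    {"xyz": [0, 0, 0.159], "delta_rot": [0, 0, 0], "hand": -1}
  ]
}}

```text
time_s: 6.65
tool_pos: [0.4773, 0.0809, 0.0129]
tcp_rot: [0.117, 3.138, 0.0]
force: [-1.3, -0.1, 7.0]
width: 0.025
gripper_force: 30.0
```

{"name": "arm_command", "arguments": {
  "plan": [
    {"xyz": [0, 0, -0.03], "delta_rot": [0, 0, 0], "hand": -1},
    {"xyz": [0, 0, -0.08], "delta_rot": [0, 0, 0], "hand": -1},
    {"xyz": [0, 0, -0.14], "delta_rot": [0, 0, 0], "hand": -1},
    {"xyz": [0, 0, -0.2], "delta_rot": [0, 0, 0], "hand": -1},
    {"xyz": [0, 0, -0.26], "delta_rot": [0, 0, 0], "hand": -1},
    {"xyz": [0, 0, -0.3], "delta_rot": [0, 0, 0], "hand": -1},
    {"xyz": [0, 0, -0.3], "delta_rot": [0, 0, 0], "hand": -1}
  ]
}}

```text
time_s: 7.35
tool_pos: [0.4778, 0.081, 0.1646]
tcp_rot: [0.116, 3.135, 0.001]
force: [-0.1, 0.2, -1.1]
width: 0.0252
gripper_force: 30.0
```

```bash
python3 - <<'E'
from h import *
import pickle
f=eyes.grab_frame('side');g=pickle.load(open('side0.pkl','rb'))
cv2.imwrite('pics/s2.png',cv2.resize(f['pixels'][60:310,200:460],None,fx=2.3,fy=2.3))
s=sensors.observe();R=cv2.Rodrigues(s['tcp_rot'])[0]
hsv=cv2.cvtColor(g['pixels'],cv2.COLOR_BGR2HSV)
w=((hsv[...,1]<40)&(hsv[...,2]>120)).astype(np.uint8);q=np.zeros_like(w);q[245:292,366:440]=w[245:292,366:440]
c=max(cv2.findContours(q,cv2.RETR_EXTERNAL,cv2.CHAIN_APPROX_NONE)[0],key=cv2.contourArea).reshape(-1,2)
top=c  # outer rim corners from side picture: far-left, far-right
for u in ((374,254),(425,253),(435,276)): print(onz(g,[u],.022)[0,:2].round(3))
print(s['tool_pos'],s['width'],s['gripper_force'],R.T@(np.array([.576,-.302,.16])-s['tool_pos'])/.5)
E
```

```text
[ 0.542 -0.25 ]
[ 0.646 -0.292]
[ 0.608 -0.373]
[0.47704215 0.08093539 0.16264767] 0.025076822088979177 29.952352568507195 [-0.25410421 -0.74910395  0.00557125]
```

View pics/s2.png

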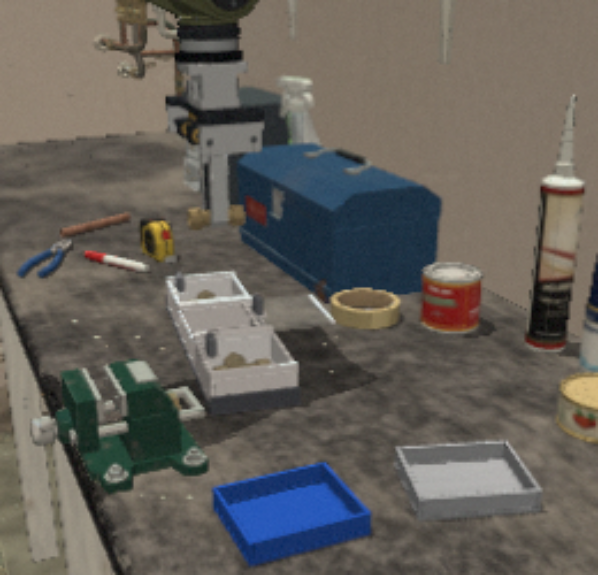

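The coupler is in the fingers at crop (215,215), its lid is still open, and the steel tray at (470,480) is empty. I'll carry it over.

{"name": "arm_command", "arguments": {
  "plan": [
    {"xyz": [-0.03, -0.09, 0], "delta_rot": [0, 0, 0.018], "hand": -1},
    {"xyz": [-0.059, -0.175, 0], "delta_rot": [0, 0, 0.035], "hand": -1},
    {"xyz": [-0.089, -0.262, 0], "delta_rot": [0, 0, 0.052], "hand": -1},
    {"xyz": [-0.118, -0.349, 0], "delta_rot": [0, 0, 0.069], "hand": -1},
    {"xyz": [-0.148, -0.436, 0], "delta_rot": [0, 0, 0.086], "hand": -1},
    {"xyz": [-0.178, -0.524, 0], "delta_rot": [0, 0, 0.104], "hand": -1},
    {"xyz": [-0.207, -0.611, 0], "delta_rot": [0, 0, 0.121], "hand": -1},
    {"xyz": [-0.237, -0.698, 0], "delta_rot": [0, 0, 0.138], "hand": -1},
    {"xyz": [-0.254, -0.749, 0], "delta_rot": [0, 0, 0.148], "hand": -1},
    {"xyz": [-0.254, -0.749, 0], "delta_rot": [0, 0, 0.148], "hand": -1},
    {"xyz": [-0.254, -0.749, 0], "delta_rot": [0, 0, 0.148], "hand": -1},
    {"xyz": [-0.254, -0.749, 0], "delta_rot": [0, 0, 0.148], "hand": -1}
  ]
}}

```text
time_s: 8.6
tool_pos: [0.5754, -0.3009, 0.161]
tcp_rot: [-0.478, -3.104, -0.001]
force: [0.3, 0.2, -0.7]
width: 0.0251
gripper_force: 30.0
```

{"name": "arm_command", "arguments": {
  "plan": [
    {"xyz": [0, 0, 0.08], "delta_rot": [0, 0, 0], "hand": -1},
    {"xyz": [0, 0, 0.16], "delta_rot": [0, 0, 0], "hand": -1},
    {"xyz": [0, 0, 0.22], "delta_rot": [0, 0, 0], "hand": -1},
    {"xyz": [0, 0, 0.26], "delta_rot": [0, 0, 0], "hand": -1},
    {"xyz": [0, 0, 0.285], "delta_rot": [0, 0, 0], "hand": -1},
    {"xyz": [0, 0, 0.297], "delta_rot": [0, 0, 0], "hand": -1},
    {"xyz": [0, 0, 0.302], "delta_rot": [0, 0, 0], "hand": -1},
    {"xyz": [0, 0, 0.302], "delta_rot": [0, 0, 0], "hand": -1}
  ]
}}

```text
time_s: 9.4
tool_pos: [0.576, -0.302, 0.0117]
tcp_rot: [0.479, 3.104, -0.001]
force: [0.4, 0.4, -0.3]
width: 0.0247
gripper_force: 30.0
```

Lower by another 2.5 mm, release and lift.

{"name": "arm_command", "arguments": {
  "plan": [
    {"xyz": [0, 0, 0.003], "delta_rot": [0, 0, 0], "hand": -1},
    {"xyz": [0, 0, 0.005], "delta_rot": [0, 0, 0], "hand": -1},
    {"xyz": [0, 0, 0.005], "delta_rot": [0, 0, 0], "hand": -1},
    {"xyz": [0, 0, 0.005], "delta_rot": [0, 0, 0], "hand": -0.1},
    {"xyz": [0, 0, 0.005], "delta_rot": [0, 0, 0], "hand": -0.1},
    {"xyz": [0, 0, 0.005], "delta_rot": [0, 0, 0], "hand": -0.1},
    {"xyz": [0, 0, -0.02], "delta_rot": [0, 0, 0], "hand": -0.1},
    {"xyz": [0, 0, -0.08], "delta_rot": [0, 0, 0], "hand": -0.1},
    {"xyz": [0, 0, -0.18], "delta_rot": [0, 0, 0], "hand": -0.1},
    {"xyz": [0, 0, -0.28], "delta_rot": [0, 0, 0], "hand": -0.1},
    {"xyz": [0, 0, -0.35], "delta_rot": [0, 0, 0], "hand": -0.1},
    {"xyz": [0, 0, -0.35], "delta_rot": [0, 0, 0], "hand": -0.1}
  ]
}}

```text
time_s: 10.6
tool_pos: [0.5772, -0.3029, 0.1931]
tcp_rot: [0.478, 3.096, -0.006]
force: [0.1, -0.4, 0.4]
width: 0.042
gripper_force: 0.0
```

```bash
python3 - <<'E'
from h import *
f=eyes.grab_frame('side');cv2.imwrite('pics/s3.png',cv2.resize(f['pixels'][60:310,200:460],None,fx=2.3,fy=2.3))
s=sensors.observe();print(s['time_s'],s['tool_pos'],s['width'],s['force'])
E
```

```text
10.65 [ 0.57633121 -0.30241716  0.18951011] 0.04251334521790646 [ 0.40194326 -0.96546073 -0.96713968]
```

View pics/s3.png

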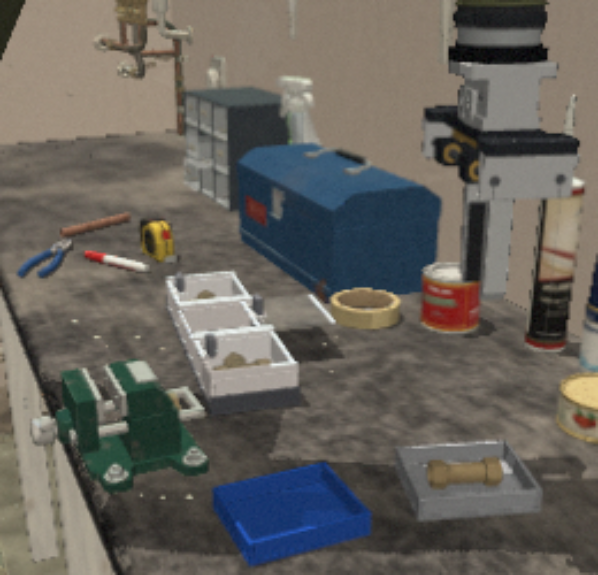

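The coupler lies flat in the steel tray at crop (465,470). The middle lid is open and the other two are shut.

```bash
python3 -c "
from plant import robot
print(robot.hand_in())"
```

```text
the job is handed in; nothing more can be done
None
```

The straight coupler is in the steel tray, its lid is slid fully to the back, the elbow and tee lids are still shut, and I handed the job in at about 10.7 s.

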